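# Fasten the open lid clip of a bottle sterilizer

## Robot

A 6-joint arm with a two-finger parallel gripper is mounted at the origin on the work surface. World frame = base frame: x ahead of the robot, y to its left, z up, the work surface at z = 0. Lengths are in m, angles in rad, forces in N, time in s.
With the tool pointing down it reaches from about 0.4 to 0.825 m from the base axis. Payload 7 kg.
Tool frame: the origin (TCP) lies between the finger pads; the fingertips stand 8 mm ahead of it and the grasp point (between the pads) lies 11 mm behind it (arm.finger_overhang is the distance from the TCP to the fingertips, in m); z points along the fingers, y is the line along which they close (so a half turn about z gives the same grasp; the last joint's range is limited). The gripper opens to 88 mm and grips with 3 to 60 N. Pads are 19 mm wide; open, the fingers measure 130 mm over their backs; the gripper's body (78 mm by 193 mm) begins 47 mm behind the grasp point.
Start: joints at [1.535, 0.359, 0.012, 0, -1.224, -0.288], TCP at [0.215, 0.64, 0.235] pointing down, gripper open.
Joint ranges: [-3.07, 3.07], [-1.43, 2.12], [-1.02, 1.25], [-3.03, 1.67], [-3.05, -0], [-3.03, 3.03]. Speed limits (rad/s): [2.39, 2.39, 3.01, 3.14, 3.14, 3.14].

## Interface

Orientations are given as [roll, pitch, yaw] about the fixed x, y, z axes, in that order (R = Rz(yaw) Ry(pitch) Rx(roll)).
In Python, from station import arm gives the robot as it stands.
- The arm moves only by the tool move_arm, never from a script. Its argument "rows" is text: rows parted by semicolons, each of 7 numbers parted by spaces: the turn, a rotation vector about the tool's x, y, z in degrees, then the shift along the tool's x, y, z in m, then the finger opening in m, from 0 to 0.0876. A call has 1 to 8 rows; each row shifts and turns the commanded pose from where the row before left it, along the tool's axes as they then stand; what a row does not reach is not made up. A row lasts 1/8 s, in which the tool goes at most 62.5 mm and 10.7 degrees, less where a joint would pass 70% of its speed; a pose out of reach is approached as far as the arm can. A call is refused whole if a number of a shift passes 0.0625 or a number of a turn 10.7, either way. A call with a gripper value outside its range is refused whole. The fingers move at their own pace and stop on an object; "squeeze" is the grip in N (left out, the last holds). Time passes only in rows, so rows that do not move let the fingers close. It gives the time, the measured TCP pose, the force, the opening and the grip force at its end, in the units of the state.
- arm.get_state(): the state, without advancing time (a new reading comes with each control period).
- arm.grab_frame(name): name is "scene" or "side" or "wrist"; returns (picture, depth): 400x640x3 uint8, blue, green, red; 400x640 float32, m along the optical axis (not along the pixel's ray), 0 where there is no reading.
- arm.camera_model(name): a dict with "mtx" (3x3 intrinsics, pixels), "camera_from_world" (4x4, takes a point from world to camera coordinates); the wrist camera has in their place "mount" (4x4, takes a point from camera to tool coordinates, whose origin is the TCP and whose axes are the flange's). Camera axes: x right, y down, z forward; pixel columns grow to the right and rows downward; lengths in m; the calibration is good to about 2 mm. A picture is of the moment at which its call begins: read the wrist's pose just before it. camera_model takes no time and is no camera call.
- arm.job_done(): hands the job in; it is judged then, once.
The state is a dict: "t": time; "q": joint angles; "qd": joint speeds; "joint_efforts": joint torques, N m; "eef_pos": TCP position; "ee_rot": TCP orientation; "force": force on the tool from outside, world axes, zero at the start; "moment": the same for the moment, N m; "width": finger opening in m; "gripper_force": force on a finger pad.
Only numpy, scipy, OpenCV 4.12 (cv2) and the standard library are available. Lean on these libraries where they do the work, as an engineer would, in place of code of your own. Each camera call takes 0.05 s, during which the arm holds its last target. There are 200 camera calls.

## Task

Fasten the open clip on the sterilizer's lid: push its standing blue flap over until it lies flat on the lid, and while pressing it down push it outwards so that its edge slides fully home beneath the yellow retaining lip and stays there when you let go. Only push and press with the fingertips: do not take the flap between the fingers, do not lift, tip or shove the sterilizer, and leave the bottle, cup, scoop and whisk where they are.

Things in the scene. Friction and masses are not known exactly. Their poses are not given: they have to be found in the camera images.
- sterilizer: White loose box, 190 (x) x 280 (y) x 150 mm high, 1.8 kg, pale aqua lid. Origin at the centre of its underside. Lid's top face at z = 135 mm. At each end (+y, -y) a wall up to 150 mm with a yellow lip, 74 mm wide, overhanging the lid by 19 mm. The +y clip is already fastened (rigid, leave it); the -y clip is the open one. A 14 mm deep grip juts from each end, 80 to 100 mm up.
- clip_hinge (a joint): Angle of the open clip's flap, rad: 0 = flat on the lid pointing to the box's -y, 1.57 = standing, at most 2.2. A weak spring (0.06 N m/rad, rest at 1.6, friction 0.03 N m) lifts it again unless the lip holds it; beneath the lip it stays below 0.08. Flap: blue, 50 mm wide (box x), 70 mm from pivot to free edge, 4 mm thick.
- clip_slide (a joint): How far the clip (pivot and flap) is slid along the lid to the box's -y, m: 0 to 0.026; stays where left (4 N friction). At 0 the edge of the flat flap ends 12 mm short of the lip; at 0.026 (end stop, fully home) it lies 14 mm beneath it. The flap must be flat before it is slid, else it comes to lie on top of the lip.
- clip_pivot (a point): Middle of the pivot line of the open clip, 140 mm above the counter; it slides with the clip. Axes as the sterilizer's. Two fixed-height blue knuckles, 16 mm long and 146 mm high, stand 27 to 39 mm to either side (x) of it.
- clip_mid (a point): Centre of the open clip's flap, 35 mm from the pivot, mid-thickness. Turns with the flap: y points from free edge to pivot, z out of the outer face (up when flat, away from its lip when standing), x along the width. On the outer face a white rib 5 mm high, to push against, crosses the flap 44 to 49 mm from the pivot; nearer the pivot the face is smooth.
- clip_edge (a point): Middle of the free edge of the open clip's flap, in mid-thickness, 70 mm from the pivot; axes as clip_mid.
- lip_edge (a point): Middle of the lower inner edge of the yellow lip at the sterilizer's -y end, 145 mm above the counter; the lip is 5 mm thick and the flat flap passes beneath it with 3 mm to spare. Axes as the sterilizer's.
- bottle: Bystander: empty translucent polypropylene feeding bottle, 62 mm wide, 165 mm high, upright. Origin at the centre of its underside.
- cup: Bystander: small orange ceramic cup, 72 mm wide at the rim, 65 mm high, upright. Origin at the centre of its underside.
- scoop: Bystander: white measuring scoop, bowl 40 mm wide and 30 mm high standing on its foot, flat handle 75 mm long towards its +y. Origin under the bowl.
- whisk: Bystander: flat stainless whisk lying on the counter, about 240 mm long along its y (handle to -y), up to 65 mm wide, 14 mm high. Origin where handle and wires meet, on the counter.

How it is judged:
By the outcome, as a careful person would: the job done as asked, in the order asked, and still so for the second after the job is handed in, with the robot touching nothing.
It also fails if it takes over 35 s, if anything falls off the work surface, if the arm or the gripper's body presses on something with over 40 N, if the wrist force passes 120 N, or if a joint passes its speed limit or range.

## Working session

There is one attempt and no reset: what is moved stays moved. The work goes in short steps, Python scripts to look and compute and a tool call to move; the robot and the scene stay as the last step left them, time stands still between calls to the robot, and variables do not carry over. Pictures are saved under pics/ and viewed, at most 10 in all, crops included, and the job is handed in when it is done.

Besides the shell and the picture viewer there is one more tool, called after "Request:" as name(argument=value, ...), one argument or row to a line, values as JSON. move_arm: Moves the arm, as the interface text tells. Its arguments: {"type":"object","properties":{"rows":{"type":"string"},"squeeze":{"type":"number"}},"required":["rows"]}

```bash
mkdir -p pics; ls; python3 - <<'E'
from station import arm
import cv2,numpy as np
s=arm.get_state();print(s)
ims=[]
for n in("scene","side"):
    p,d=arm.grab_frame(n);np.savez(f"pics/{n}0.npz",p=p,d=d);cv2.imwrite(f"pics/{n}0.png",p)
    m=arm.camera_model(n);print(n,m["mtx"],m["camera_from_world"])
    ims.append(p)
E
```

```text
pics
{'t': 0.0, 'q': array([ 1.53509438e+00,  3.59371430e-01,  1.11122296e-02, -3.52222712e-04,
       -1.22405961e+00, -2.88110189e-01]), 'qd': array([-0.00134618, -0.00053353,  0.00072417,  0.00191526, -0.00162409,
       -0.0008084 ]), 'joint_efforts': array([-3.04603818e-04, -5.82714272e+01,  2.93052453e+01,  6.99722573e+00,
        6.85457155e-03, -1.72159080e-04]), 'eef_pos': array([0.21464084, 0.63950312, 0.2336555 ]), 'ee_rot': array([ 3.14003883e+00, -1.15172158e-04, -3.23931993e-01]), 'force': array([ 0.96675458, -0.64958091,  0.42008229]), 'moment': array([-0.01463863, -0.00765818, -0.01637831]), 'gripper_force': 0.0, 'width': 0.08746250661065139}
scene [[497.23354102   0.         322.15927196]
 [  0.         497.23354102 191.97059309]
 [  0.           0.           1.        ]] [[ 0.91587183  0.40144777 -0.00430005 -0.55223556]
 [ 0.37644651 -0.8624572  -0.33831287 -0.11397798]
 [-0.13952355  0.30823249 -0.94102386  1.40795284]
 [ 0.          0.          0.          1.        ]]
side [[420.74981257   0.         324.02364355]
 [  0.         420.74981257 198.98756783]
 [  0.           0.           1.        ]] [[ 0.98990275 -0.14110319 -0.01350673 -0.54692501]
 [-0.11565605 -0.74892191 -0.65248728  0.17927991]
 [ 0.08195255  0.64746109 -0.75767929  1.03567615]
 [ 0.          0.          0.          1.        ]]
```

View pics/scene0.png

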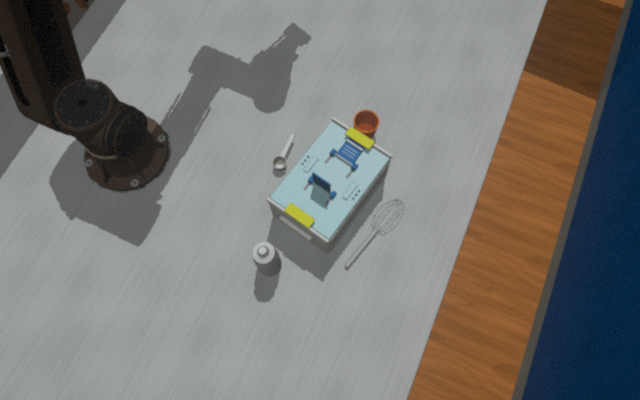

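View pics/side0.png

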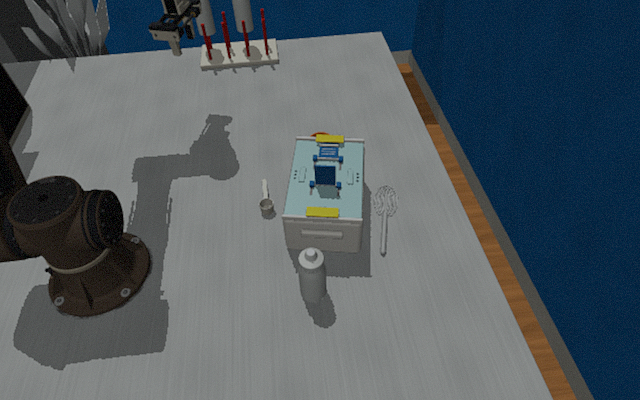

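The scene view shows the box with the open end's lip at about (299,215), the standing flap at (320,182) and the fastened clip's lip at (360,138). The side view has the lip at (322,212), the flap at (325,175) and the bottle at (312,265). Next I'll measure the lips and knuckles.

```bash
cat > h.py <<'E'
import cv2,numpy as np
from station import arm
def ray(n,uv,z):
    m=arm.camera_model(n);T=m["camera_from_world"];R=T[:3,:3];c=-R.T@T[:3,3]
    d=R.T@np.linalg.solve(m["mtx"],[uv[0],uv[1],1.]);return c+d*(z-c[2])/d[2]
def blobs(p,lo,hi,amin=15):
    k=cv2.inRange(cv2.cvtColor(p,cv2.COLOR_BGR2HSV),lo,hi)
    n,l,s,c=cv2.connectedComponentsWithStats(k)
    return [(s[i],c[i],np.argwhere(l==i)[:,::-1]) for i in range(1,n) if s[i][4]>=amin]
E
python3 - <<'E'
from h import *
for n in("scene","side"):
    p=np.load(f"pics/{n}0.npz")["p"]
    roi=np.zeros_like(p)
    if n=="scene": roi[110:250,260:400]=p[110:250,260:400]
    else: roi[125:260,270:380]=p[125:260,270:380]
    for nm,lo,hi,z in(("yel",(22,120,90),(35,255,255),.15),("blue",(98,130,30),(125,255,255),.146)):
        for s,c,px in blobs(roi,lo,hi,8):
            r=cv2.minAreaRect(px.astype(np.float32))
            print(n,nm,s,c.round(1),ray(n,c,z).round(4))
            if nm=="yel": print([ray(n,q,.15)[:2].round(3).tolist() for q in cv2.boxPoints(r)])
# bottle cap, approx
print(ray("scene",(263,249),.16),ray("side",(312,255),.16))
v=np.hstack([cv2.resize(np.load("pics/scene0.npz")["p"][120:270,250:400],(400,400),interpolation=2),cv2.resize(np.load("pics/side0.npz")["p"][125:245,275:395],(400,400),interpolation=2)])
cv2.imwrite("pics/z.png",v)
E
```

```text
scene yel [346 127  28  22 285] [359.7 137.4] [0.605  0.2326 0.15  ]
[[0.567, 0.227], [0.571, 0.255], [0.642, 0.239], [0.638, 0.211]]
scene yel [285 204  29  24 310] [299.  215.2] [ 0.55   -0.0151  0.15  ]
[[0.512, -0.019], [0.516, 0.006], [0.587, -0.01], [0.582, -0.035]]
scene blue [338 143  23  26 183] [349.4 154.1] [0.5984 0.1814 0.146 ]
scene blue [331 150   5   5  18] [332.6 151.9] [0.5574 0.1703 0.146 ]
scene blue [314 174  15  11  18] [320.6 178.8] [0.5591 0.0922 0.146 ]
scene blue [309 177   5   6  18] [310.8 179.3] [0.5375 0.0813 0.146 ]
scene blue [330 192   6   5  21] [332.4 194. ] [0.6013 0.0673 0.146 ]
side yel [316 134  28   9 202] [328.7 138. ] [0.6005 0.233  0.15  ]
[[0.565, 0.227], [0.569, 0.257], [0.641, 0.24], [0.635, 0.21]]
side yel [306 207  32  11 296] [321.9 211.8] [ 0.5475 -0.0147  0.15  ]
[[0.51, -0.02], [0.514, 0.007], [0.584, -0.009], [0.579, -0.035]]
side blue [324 143  14   1  14] [330.5 143. ] [0.6028 0.2172 0.146 ]
side blue [319 147  24  15 143] [330.8 153.2] [0.5976 0.1784 0.146 ]
side blue [313 155   4   6  23] [314.6 157.6] [0.554  0.1684 0.146 ]
side blue [314 165  21  20 369] [324.6 174.4] [0.5709 0.1053 0.146 ]
side blue [310 181   4   6  24] [311.5 183.5] [0.5352 0.0797 0.146 ]
side blue [337 182   4   7  27] [338.6 184.9] [0.5992 0.0651 0.146 ]
[ 0.50948115 -0.12516791  0.16      ] [ 0.51054873 -0.13348124  0.16      ]
```

View pics/z.png

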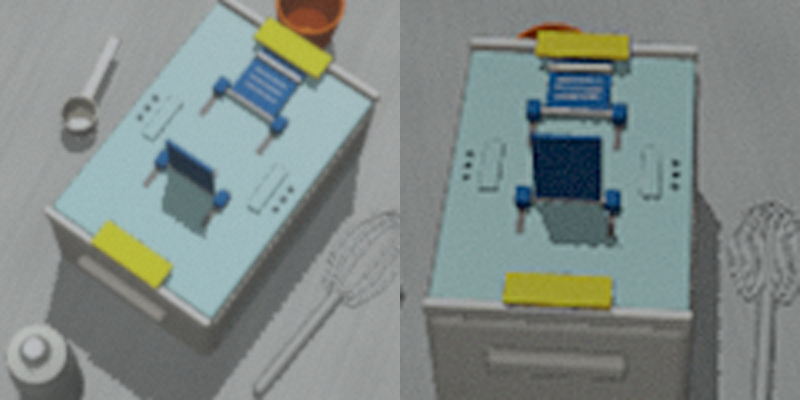

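Both views agree. Box yaw is about -12.3° and the pivot is near (0.568, 0.073). I'll approach behind the flap with tool x pointing outward (yaw -102.3°).

```bash
cat >> h.py <<'E'
from scipy.spatial.transform import Rotation as Ro
P=np.array([.568,.073]);YAW=np.radians(-12.3);by=np.array([-np.sin(YAW),np.cos(YAW)])
def world(w,x=0.): return P-by*w+x*np.array([np.cos(YAW),np.sin(YAW)])   # w outward from pivot
def rel(p):
    d=np.asarray(p)[:2]-P;return -d@by, d@np.array([by[1],-by[0]])
def err(w,z,x=0.):
    s=arm.get_state();R=Ro.from_euler("xyz",s["ee_rot"]);T=Ro.from_euler("xyz",[np.pi,0,YAW-np.pi/2])
    print("turn",np.degrees((R.inv()*T).as_rotvec()).round(2),"shift",R.inv().apply(np.r_[world(w,x),z]-s["eef_pos"]).round(4),"F",s["force"].round(1),"w,x",np.round(rel(s["eef_pos"]),4),"z",s["eef_pos"][2].round(4),"t",s["t"])
E
python3 - <<'E'
from h import *
err(-.06,.26)
s=arm.get_state();d=(np.r_[world(-.06),.26]-s["eef_pos"])/11;print(d)
R0=Ro.from_euler("xyz",s["ee_rot"])
for i in range(8):
    R=R0*Ro.from_rotvec([0,0,np.radians(10.5*(i+.5))]);print(R.inv().apply(d).round(3))
E
```

```text
turn [ 6.000e-02 -7.000e-02  8.374e+01] shift [ 0.5087  0.365  -0.0257] F [-0.6  0.4  0. ] w,x [-0.4783 -0.4659] z 0.2337 t 0.1
[ 0.03328209 -0.04617363  0.00238924]
[ 0.049  0.029 -0.002]
[ 0.054  0.019 -0.002]
[ 0.056  0.009 -0.002]
[ 0.057 -0.001 -0.002]
[ 0.056 -0.011 -0.002]
[ 0.053 -0.021 -0.002]
[ 0.048 -0.031 -0.002]
[ 0.042 -0.039 -0.002]
```

Request:
move_arm(
  rows="0 0 10.5 0.049 0.029 -0.006 0;0 0 10.5 0.054 0.019 -0.006 0;0 0 10.5 0.056 0.009 -0.006 0;0 0 10.5 0.057 -0.001 -0.006 0;0 0 10.5 0.056 -0.011 -0.002 0;0 0 10.5 0.053 -0.021 0 0;0 0 10.5 0.048 -0.031 0 0;0 0 10.2 0.042 -0.039 0 0",
  squeeze=10,
)

```text
t: 1.1
eef_pos: [0.515, 0.2938, 0.2604]
ee_rot: [3.141, -0.0, -1.79]
force: [0.4, 1.2, 0.4]
width: 0.0131
gripper_force: 0.0
```

```bash
python3 -c "
from h import *
err(-.06,.25);print(arm.get_state()['width'])"
```

```text
turn [ 0.01 -0.01 -0.28] shift [ 0.1439 -0.0995  0.0104] F [0.4 1.2 0.4] w,x [-0.2044 -0.0988] z 0.2604 t 1.1
0.013077533928065276
```

Request:
move_arm(
  rows="0 0 0 0.044 -0.033 0 0;0 0 0 0.044 -0.033 0 0;0 0 0 0.044 -0.033 0.01 0;0 0 0 0 0 0 0;0 0 0 0 0 0 0",
)

```text
t: 1.72
eef_pos: [0.5828, 0.1451, 0.2502]
ee_rot: [3.141, -0.0, -1.786]
force: [-0.7, 1.1, 0.1]
width: 0.0003
gripper_force: 0.0
```

```bash
python3 - <<'E'
from h import *
err(-.06,.25)
s=arm.get_state();p,d=arm.grab_frame("wrist");m=arm.camera_model("wrist");print(m)
q,_=arm.grab_frame("side");np.savez("pics/w1.npz",p=p,d=d,pos=s["eef_pos"],rot=s["ee_rot"])
cv2.imwrite("pics/w1.png",np.hstack([cv2.resize(p,(480,300)),cv2.resize(q[110:260,260:400],(300,300),interpolation=2)]))
E
```

```text
turn [ 0.03 -0.02 -0.01] shift [ 0.0136 -0.0009  0.0002] F [-0.7  1.1  0.1] w,x [-0.0736 -0.0008] z 0.2502 t 1.725
{'mtx': array([[287.20428497,   0.        , 318.6003215 ],
       [  0.        , 287.20428497, 202.66823829],
       [  0.        ,   0.        ,   1.        ]]), 'mount': array([[ 2.11771575e-04, -9.55891376e-01, -2.93720330e-01,
         7.97529713e-02],
       [ 9.99999974e-01,  1.76264494e-04,  1.47357386e-04,
         5.25062252e-04],
       [-8.90851891e-05, -2.93720354e-01,  9.55891388e-01,
        -1.49645873e-01],
       [ 0.00000000e+00,  0.00000000e+00,  0.00000000e+00,
         1.00000000e+00]])}
```

View pics/w1.png

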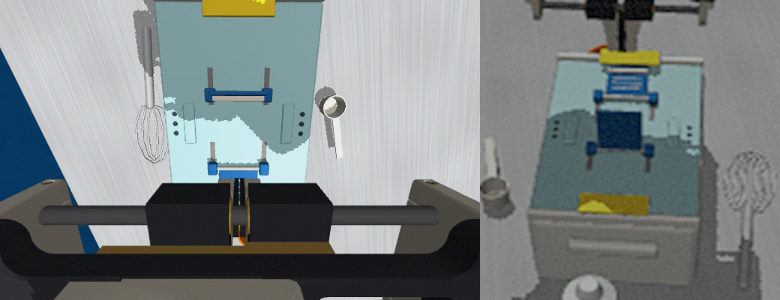

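The wrist view (shrunk to 480 px wide) shows the open clip's knuckles at (212,95) and (268,95), the flap edge-on between them, and the lip at about (240,5). I'll refine the pivot and lip from this view.

```bash
python3 - <<'E'
from h import *
D=np.load("pics/w1.npz");p=D["p"];R=Ro.from_euler("xyz",D["rot"]).as_matrix();m=arm.camera_model("wrist");M=m["mount"]
def wr(uv,z):
    c=R@M[:3,3]+D["pos"];d=R@M[:3,:3]@np.linalg.solve(m["mtx"],[*uv,1.]);return np.round(rel(c+d*(z-c[2])/d[2]),4)
roi=p.copy();roi[180:]=0;roi[:,:260]=0;roi[:,380:]=0
for s,c,px in blobs(roi,(98,130,30),(125,255,255),20): print("blue",s,c.round(1),wr(c,.146), "top/bot",wr((c[0],s[1]),.146),wr((c[0],s[1]+s[3]),.146))
for s,c,px in blobs(roi,(22,120,90),(35,255,255),20): print("yel",s,c,"inner edge z.15",wr((s[0],s[1]+s[3]),.15),wr((s[0]+s[2],s[1]+s[3]),.15))
cv2.imwrite("pics/w1c.png",cv2.resize(p[100:250,240:400],(640,600),interpolation=2))
E
```

```text
blue [273 117  90  19 867] [317.4 124.8] [-0.0022 -0.0005] top/bot [ 0.0041 -0.0005] [-0.0116 -0.0005]
yel [ 269    0   99   23 2090] [318.35789474  10.21913876] inner edge z.15 [0.0729 0.0364] [ 0.0729 -0.0392]
```

View pics/w1c.png

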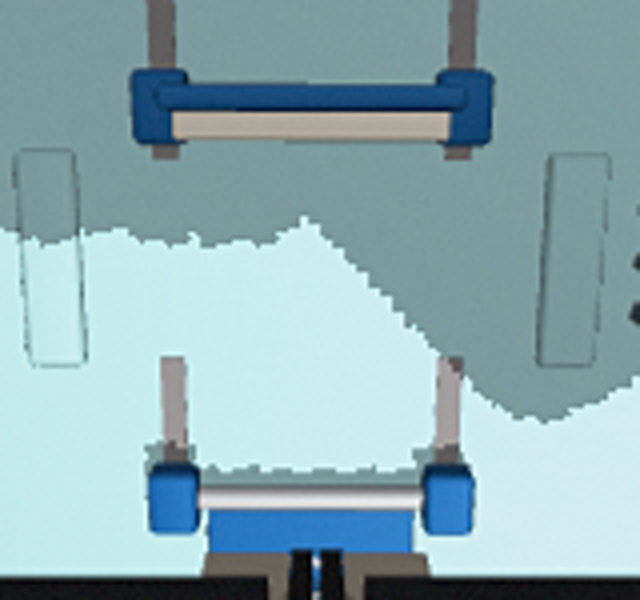

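The crop shows the standing flap edge-on with its white rib facing my fingers, and the knuckles at about (160,107) and (465,107). The pivot sits about 5 mm nearer the hinge side than I had it. Lowering behind the flap now, then moving up close.

Request:
move_arm(
  rows="0 0 0 0.005 0 0.034 0;0 0 0 0.005 0 0.033 0;0 0 0 0.013 0 0 0;0 0 0 0.013 0 0 0;0 0 0 0.013 0 0 0;0 0 0 0.008 0 -0.001 0;0 0 0 0.007 0 0.002 0;0 0 0 0.006 0 0.004 0",
)

```text
t: 2.82
eef_pos: [0.5684, 0.0767, 0.1789]
ee_rot: [-3.141, 0.001, -1.785]
force: [0.2, 0.3, -0.2]
width: 0.0001
gripper_force: 0.6
```

```bash
sed -i 's/^P=.*;YAW/P=np.array([.5691,.0779]);YAW/' h.py; python3 - <<'E'
from h import *
err(.0138,.174)
q,_=arm.grab_frame("side");p,_=arm.grab_frame("wrist");
cv2.imwrite("pics/s2.png",np.hstack([cv2.resize(q[130:230,280:380],(400,400),interpolation=2),cv2.resize(p[0:240,200:440],(400,400))]))
E
```

```text
turn [-0.06  0.05  0.04] shift [ 0.0125 -0.0004  0.0049] F [ 0.2  0.3 -0.2] w,x [ 0.0013 -0.0004] z 0.1789 t 2.825
```

View pics/s2.png

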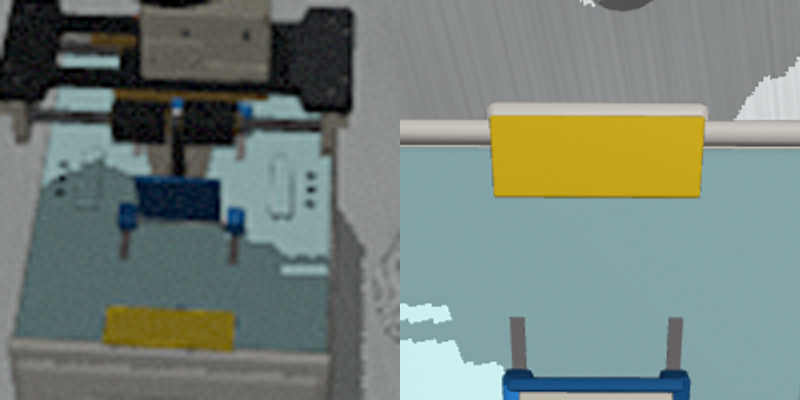

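The flap is leaning toward the lip and the lip is centred ahead of the fingers. I'll follow the arc down.

Request:
move_arm(
  rows="0 0 0 0.006 0 0.002 0;0 0 0 0.006 0 0.003 0;0 0 0 0.004 0 0.004 0;0 0 0 0.003 0 0.004 0;0 0 0 0.002 0 0.004 0;0 0 0 0.002 0 0.004 0;0 0 0 0.001 0 0.004 0;0 0 0 0 0 0 0",
)

```text
t: 3.92
eef_pos: [0.5628, 0.0532, 0.1532]
ee_rot: [3.141, -0.001, -1.785]
force: [1.2, -0.9, 1.4]
width: 0.0005
gripper_force: 0.7
```

Request:
move_arm(
  rows="0 0 0 0 0 0.002 0;0 0 0 0 0 0.001 0;0 0 0 0 0 0 0",
)

```text
t: 4.3
eef_pos: [0.5628, 0.0531, 0.1505]
ee_rot: [3.141, -0.001, -1.785]
force: [-0.1, -1.3, 2.5]
width: 0.0006
gripper_force: 1.4
```

```bash
python3 - <<'E'
from h import *
err(.0255,.150)
q,_=arm.grab_frame("side");p,_=arm.grab_frame("wrist");
cv2.imwrite("pics/s3.png",np.hstack([cv2.resize(q[130:230,280:380],(400,400),interpolation=2),cv2.resize(p[0:240,200:440],(400,400))]))
E
```

```text
turn [ 0.02 -0.04  0.04] shift [-0.0001 -0.0009  0.0005] F [-0.1 -1.3  2.5] w,x [ 0.0256 -0.0009] z 0.1505 t 4.3
```

View pics/s3.png

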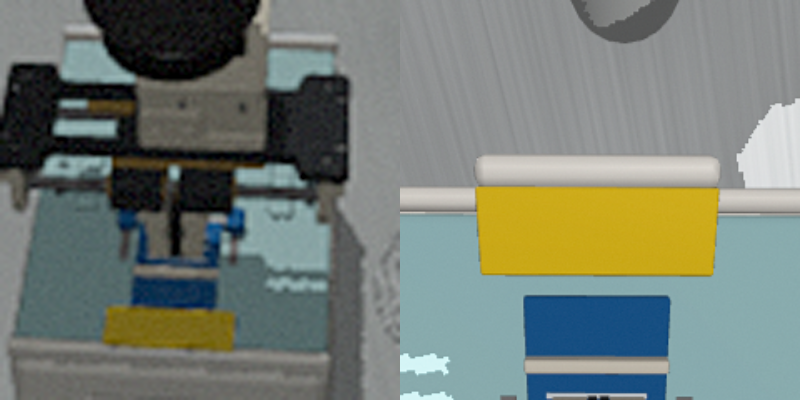

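The flap is down. Its edge at crop row 295 is still short of the lip at row 273, and the rib at row 365 is just ahead of the fingertips. Now pressing.

Request:
move_arm(
  rows="0 0 0 0 0 0.001 0;0 0 0 0 0 0.001 0;0 0 0 0 0 0 0",
)

```text
t: 4.78
eef_pos: [0.563, 0.0531, 0.15]
ee_rot: [-3.141, -0.0, -1.784]
force: [-4.1, -2.4, 13.7]
width: 0.0002
gripper_force: 6.9
```

Request:
move_arm(
  rows="0 0 0 0.003 0 0 0;0 0 0 0.003 0 0 0;0 0 0 0.003 0 0 0;0 0 0 0.003 0 0 0;0 0 0 0.003 0 0 0;0 0 0 0 0 0 0",
)

```text
t: 5.52
eef_pos: [0.5602, 0.0399, 0.15]
ee_rot: [-3.14, 0.002, -1.784]
force: [-5.1, 4.0, 13.5]
width: 0.0004
gripper_force: 6.5
```

```bash
python3 - <<'E'
from h import *
err(.0605,.150)
q,_=arm.grab_frame("side");p,_=arm.grab_frame("wrist");
cv2.imwrite("pics/s4.png",np.hstack([cv2.resize(q[130:230,280:380],(400,400),interpolation=2),cv2.resize(p[0:240,200:440],(400,400))]))
E
```

```text
turn [-0.09  0.12  0.07] shift [ 0.0214 -0.0006 -0.0001] F [-5.1  4.  13.5] w,x [ 0.0391 -0.0006] z 0.15 t 5.525
```

View pics/s4.png

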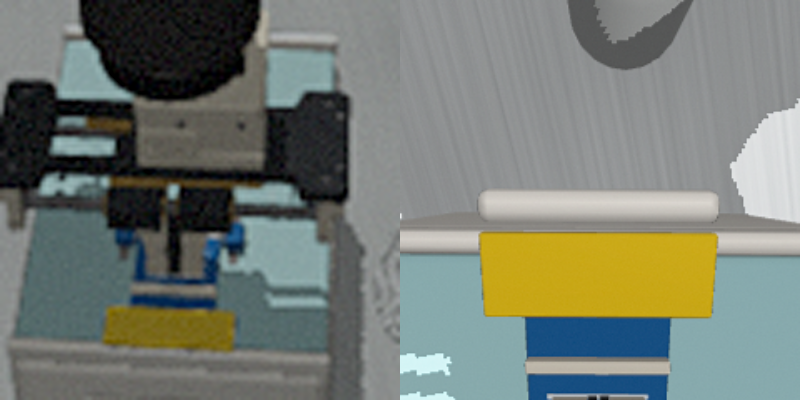

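The edge has reached the lip (crop row 316) and is going beneath it, with the flap carried along by the fingers. I'll keep going to the end stop.

Request:
move_arm(
  rows="0 0 0 0.003 0 0 0;0 0 0 0.003 0 0 0;0 0 0 0.003 0 0 0;0 0 0 0.002 0 0 0;0 0 0 0 0 0 0",
)

```text
t: 6.25
eef_pos: [0.5585, 0.0296, 0.15]
ee_rot: [-3.139, 0.003, -1.784]
force: [-3.7, 6.1, 10.9]
width: 0.0005
gripper_force: 5.5
```

Request:
move_arm(
  rows="0 0 0 0.002 0 0 0;0 0 0 0.002 0 0 0;0 0 0 0 0 0 0",
)

```text
t: 6.62
eef_pos: [0.5584, 0.0258, 0.15]
ee_rot: [-3.138, 0.003, -1.784]
force: [0.2, 5.2, 8.2]
width: 0.0005
gripper_force: 4.4
```

Request:
move_arm(
  rows="0 0 0 0.002 0 0.0002 0;0 0 0 0.002 0 0 0;0 0 0 0 0 0 0",
)

```text
t: 7.0
eef_pos: [0.5579, 0.022, 0.1499]
ee_rot: [-3.137, 0.004, -1.784]
force: [0.5, 5.3, 9.1]
width: 0.0005
gripper_force: 4.6
```

```bash
python3 - <<'E'
from h import *
err(.0605,.150)
q,_=arm.grab_frame("side");p,_=arm.grab_frame("wrist");
cv2.imwrite("pics/s5.png",np.hstack([cv2.resize(q[130:230,280:380],(400,400),interpolation=2),cv2.resize(p[0:240,200:440],(400,400))]))
E
```

```text
turn [-0.25  0.21  0.09] shift [ 0.0035  0.0009 -0.0001] F [0.5 5.3 9.1] w,x [0.057  0.0009] z 0.1499 t 7.0
```

View pics/s5.png

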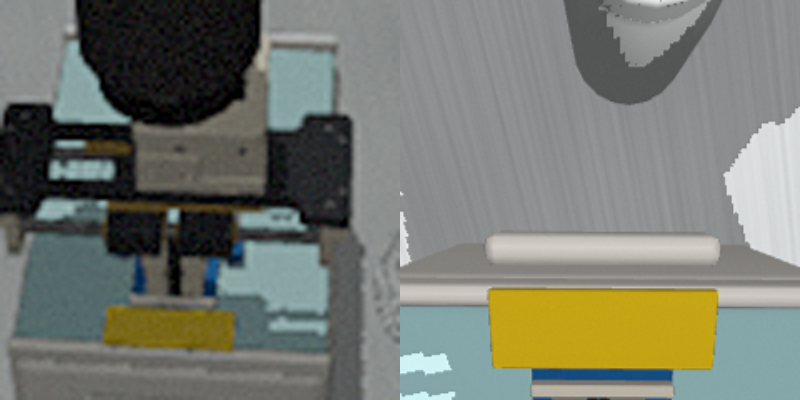

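The rib (crop row 385) is close to the lip (row 369), about where it should be when home, and the box hasn't moved. I'll push on in small steps until the force confirms the end stop.

Request:
move_arm(
  rows="0 0 0 0.0015 0 0 0;0 0 0 0.0015 0 0 0;0 0 0 0 0 0 0",
)

```text
t: 7.48
eef_pos: [0.5578, 0.0207, 0.1499]
ee_rot: [-3.136, 0.006, -1.784]
force: [1.2, 12.7, 7.0]
width: 0.0004
gripper_force: 8.6
```

Request:
move_arm(
  rows="0 0 0 0.001 0 0 0;0 0 0 0.001 0 0 0;0 0 0 0 0 0 0",
)

```text
t: 7.85
eef_pos: [0.5576, 0.019, 0.1499]
ee_rot: [-3.136, 0.007, -1.784]
force: [1.0, 13.2, 6.5]
width: 0.0003
gripper_force: 8.4
```

The force reached about 13 N, so it's at the stop. Lifting straight off and checking.

Request:
move_arm(
  rows="0 0 0 0 0 -0.003 0;0 0 0 -0.003 0 -0.01 0;0 0 0 -0.01 0 -0.03 0;0 0 0 -0.03 0 -0.04 0;0 0 0 -0.06 0 -0.03 0;0 0 0 -0.03 0 0 0;0 0 0 0 0 0 0;0 0 0 0 0 0 0",
)

```text
t: 8.85
eef_pos: [0.5814, 0.141, 0.2587]
ee_rot: [3.14, -0.001, -1.784]
force: [0.6, -0.6, -0.9]
width: 0.0007
gripper_force: 0.0
```

```bash
python3 - <<'E'
from h import *
err(0,.25)
s=arm.get_state();p,_=arm.grab_frame("wrist");q,_=arm.grab_frame("side");np.savez("pics/w6.npz",p=p,d=q)
for s_,c,px in blobs(q,(22,120,90),(35,255,255),60): print("side yel",c.round(1),ray("side",c,.15).round(4))
R=Ro.from_euler("xyz",s["ee_rot"]).as_matrix();m=arm.camera_model("wrist");M=m["mount"]
def wr(uv,z):
    c=R@M[:3,3]+s["eef_pos"];d=R@M[:3,:3]@np.linalg.solve(m["mtx"],[*uv,1.]);return np.round(rel(c+d*(z-c[2])/d[2]),4)
roi=p.copy();roi[:,:240]=0;roi[:,400:]=0
for s_,c,px in blobs(roi,(98,130,30),(125,255,255),40): print("blue",s_,wr(c,.146),wr((c[0],s_[1]),.142),wr((c[0],s_[1]+s_[3]),.146))
for s_,c,px in blobs(roi,(22,120,90),(35,255,255),40): print("yel",s_,wr((c[0],s_[1]+s_[3]),.145))
cv2.imwrite("pics/s6.png",np.hstack([cv2.resize(q[130:230,280:380],(400,400),interpolation=2),cv2.resize(p[0:200,220:420],(400,400))]))
E
```

```text
turn [ 0.07 -0.05  0.06] shift [ 0.0643 -0.0013  0.0088] F [ 0.6 -0.6 -0.9] w,x [-0.0643 -0.0014] z 0.2587 t 8.85
side yel [328.8 138.9] [0.6    0.2296 0.15  ]
side yel [321.8 212.9] [ 0.5468 -0.018   0.15  ]
blue [287  27  61  10 544] [ 0.0798 -0.0007] [ 0.0839 -0.0007] [ 0.0757 -0.0007]
blue [ 288   44   60   54 2636] [ 0.0504 -0.0007] [ 0.0714 -0.0007] [ 0.0291 -0.0007]
blue [273  91  14  19 260] [0.0273 0.0317] [0.0349 0.0319] [0.0192 0.032 ]
blue [348  92  15  19 247] [ 0.0268 -0.0333] [ 0.0342 -0.0335] [ 0.0185 -0.0336]
blue [278 214  12  17 198] [-0.0848  0.0321] [-0.0779  0.0323] [-0.0943  0.0324]
blue [345 214  12  17 194] [-0.0848 -0.033 ] [-0.0779 -0.0332] [-0.0942 -0.0333]
blue [292 225  50  13 581] [-0.0936 -0.0008] [-0.0895 -0.0008] [-0.1017 -0.0008]
yel [ 270    0   95   27 2448] [ 0.0831 -0.0009]
```

View pics/s6.png

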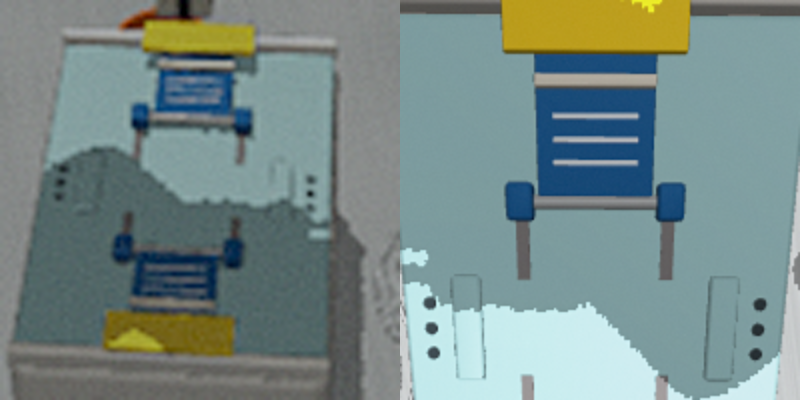

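The flap lies flat with its edge under the lip. The pivot-to-lip distance measures 56 mm, which is fully home, and nothing is touching it.

```bash
python3 -c "
from station import arm
print(arm.job_done())"
```

```text
the job is handed in; nothing more can be done
None
```

The clip is fastened and handed in: the flap lies flat and fully home under the yellow lip, with the arm clear of everything; the box slid about 3 mm outwards when I pushed against the end stop.

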